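# Two changeover kits for the spot welder

## Task

Make up the two changeover kits for the spot welder from the five parts on the near side of the bench. Long tray: stand the round-footed post in its large compartment, then slip the collar over the post until it rests on the post's foot, and stand the electrode, tip up, in the small compartment. Short tray: stand the square-footed post in one compartment and the notched block, notch up, in the other, whichever way round; everything must stand flat and steady where it belongs, and the bottle, flask and wrench stay where they are.

Things in the scene. Friction and masses are not known exactly. Their poses are not given: they have to be found in the camera images.
- round_post: Loose bare-steel locating post with a ROUND foot, standing upright. Foot: disc 44 mm in diameter, 10 mm thick; shaft 20 mm in diameter above it, chamfered over its last 3 mm; 70 mm tall in all, about 0.28 kg. Origin: centre of the underside; z up.
- square_post: Loose bare-steel locating post with a SQUARE foot, standing upright. Foot: 44 x 44 mm, 10 mm thick, sides along x and y; round shaft 20 mm in diameter above it, chamfered over its last 3 mm; 46 mm tall in all, about 0.24 kg. Origin: centre of the underside; z up.
- collar: Loose steel collar (thick ring), lying flat, hole upright. Outer diameter 56 mm, hole 37 mm right through, 36 mm high, about 0.4 kg. It passes over a post's shaft but not over its foot. Origin: centre of the underside; z along the hole, up.
- electrode: Loose copper welding electrode standing tip up: cylinder 30 mm in diameter up to 42 mm, then a cone to a blunt 12 mm tip at 60 mm; about 0.3 kg. Origin: centre of the underside; z up.
- notched_block: Loose steel block 36 mm along x, 60 mm along y, 40 mm high, about 0.5 kg; a square notch 28 mm wide and 14 mm deep is cut across the middle of its top, running along x. Grip it across its 36 mm width (x). Origin: centre of the underside; z up.
- long_tray: Fixed open tray, red-oxide painted steel, 100 mm along x, 210 mm along y; walls 4 mm thick, 12 mm high, floor 4 mm thick. An aluminium cross wall (6 mm thick, same height) at y = +25 mm leaves a LARGE compartment (y -101 to +22 mm, centre -39 mm) and a SMALL one (y +28 to +101 mm, centre +64 mm), both x -46 to +46 mm. Origin: centre of the underside, on the bench; z up.
- short_tray: Fixed open tray of the same make, 100 mm along x, 160 mm along y; walls 4 mm thick, 12 mm high, floor 4 mm thick. An aluminium cross wall (6 mm) at y = 0 makes two EQUAL compartments (y 3 to 76 mm and -76 to -3 mm, centres +40 and -40 mm; x -46 to +46 mm). Origin: centre of the underside, on the bench; z up.
- water_bottle: Bystander: pale translucent water bottle with a white cap, 64 mm in diameter, 200 mm tall, standing at one side of the bench. Origin: centre of its base.
- flask: Bystander: black vacuum flask, 72 mm in diameter, 210 mm tall, standing at the other side of the bench. Origin: centre of its base.
- wrench: Bystander: steel wrench, 190 mm long, lying beyond the trays. Origin: centre of its underside; x along its length.
Mind the look-alikes: they are no part of the job. What is shaped like the notched_block but green or red is not meant.

How it is judged:
At the end, for the whole second after the job is handed in: Posts, electrode and block upright (0.08 rad) on the floor of their compartments, axes within 35 mm of the tray's middle line and clear of the end walls; collar level on the round post's foot, axes within 12 mm; square post and block in different compartments; all at rest (x of round_post in the frame of long_tray between -0.035 and 0.035 m and y of round_post in the frame of long_tray between -0.09 and 0.012 m and z of round_post in the frame of long_tray between 0.001 and 0.007 m and angle between each of round_post, electrode, collar's own z axis and vertical below 0.08 rad and x of electrode in the frame of long_tray between -0.035 and 0.035 m and y of electrode in the frame of long_tray between 0.036 and 0.092 m and z of electrode in the frame of long_tray between 0.001 and 0.007 m and horizontal distance between collar and round_post below 0.012 m and z of collar in the frame of round_post between 0.007 and 0.014 m and ((x of square_post in the frame of short_tray between -0.035 and 0.035 m and y of square_post in the frame of short_tray between 0.01 and 0.075 m and z of square_post in the frame of short_tray between 0.001 and 0.007 m and angle between each of square_post, notched_block's own z axis and vertical below 0.08 rad and x of notched_block in the frame of short_tray between -0.035 and 0.035 m and y of notched_block in the frame of short_tray between -0.075 and -0.01 m and z of notched_block in the frame of short_tray between 0.001 and 0.007 m) or (x of square_post in the frame of short_tray between -0.035 and 0.035 m and y of square_post in the frame of short_tray between -0.075 and -0.01 m and z of square_post in the frame of short_tray between 0.001 and 0.007 m and angle between each of square_post, notched_block's own z axis and vertical below 0.08 rad and x of notched_block in the frame of short_tray between -0.035 and 0.035 m and y of notched_block in the frame of short_tray between 0.01 and 0.075 m and z of notched_block in the frame of short_tray between 0.001 and 0.007 m)) and linear speed of each of round_post, collar, electrode, square_post, notched_block below 0.02 m/s and angular speed of each of round_post, collar, electrode, square_post, notched_block below 0.2 rad/s); the robot touches nothing.
It fails at once if the bottle, flask or wrench is moved by more than 25 mm or tipped (distance of any of water_bottle, flask, wrench from where it was at the start of the episode above 0.025 m or angle between any of water_bottle, flask's own z axis and vertical above 0.3 rad).
It also fails if it takes over 118 s, if anything falls off the work surface, if the arm or the gripper's body presses on something with over 40 N, if the wrist force passes 120 N, or if a joint passes its speed limit or range.

## Robot

A 6-joint arm with a two-finger parallel gripper is mounted at the origin on the work surface. World frame = base frame: x ahead of the robot, y to its left, z up, the work surface at z = 0. Lengths are in m, angles in rad, forces in N, time in s.
With the tool pointing down it reaches from about 0.35 to 1 m from the base axis. Payload 7.1 kg.
Tool frame: the origin (TCP) lies between the finger pads; the fingertips stand 22 mm ahead of it and the grasp point (between the pads) lies 3 mm ahead of it; z points along the fingers, y is the line along which they close (so a half turn about z gives the same grasp; the last joint's range is limited). The gripper opens to 85 mm and grips with 20 to 120 N. Pads are 22 mm wide; open, the fingers measure 114 mm over their backs; the gripper's body (76 mm by 85 mm) begins 54 mm behind the grasp point. The pads swing forward as they close: fully open they stand 13 mm farther back than shut.
Start: joints at [-1.203, 0.423, 1.63, -0, 1.089, -0.019], TCP at [0.236, -0.579, 0.253] pointing down, gripper open.
Joint ranges: [-3, 3], [-0.9, 2.11], [0.09, 2.58], [-1.31, 4.45], [0.11, 2.69], [-2.54, 2.54]. Speed limits (rad/s): [2.39, 2.39, 3.01, 3.14, 3.14, 3.14].

## Interface

Orientations are given as a rotation vector (axis times angle).
In Python, from rig import manip gives the robot as it stands. The module is installed in compiled form; this text tells all that it offers. Calls block until the motion is done:
- manip.move_to(position, orientation): joint-space move of the TCP to a pose.
- manip.servo_line(position, orientation=None, rate=0.15): straight line of the TCP; orientation=None keeps the orientation; rate is the mean speed in m/s.
- manip.set_joints(angles): joint-space move.
- manip.command_gripper(opening, f_grip=None): finger opening in m; f_grip is the grip in N (None keeps the last); returns when the fingers have stopped.
- manip.hold(seconds).
- manip.solve_ik(position, orientation): joint angles nearest the present ones, or None.
- manip.camera(name): name is "scene" or "side" or "wrist"; returns a dict with "image" (420x560x3 uint8, red, green, blue), "fx", "fy", "cx", "cy" (pixels), "cam_to_world" (4x4, takes a point from camera to world coordinates); the wrist camera has in their place "mount" (4x4, takes a point from camera to tool coordinates, whose origin is the TCP and whose axes are the flange's). Camera axes: x right, y down, z forward; pixel columns grow to the right and rows downward; lengths in m; the calibration is good to about 2 mm. The wrist camera is an equidistant fisheye: a pixel r from the principal point sees the ray r / f radians off the axis. A picture is of the moment at which its call begins: read the wrist's pose just before it. There is no depth.
A pose or a line that the arm cannot do raises manip.IKError and nothing moves.
- manip.sign_off(): hands the job in; it is judged then, once.
Readings, each from a call of its own:
- manip.get_time(): time.
- manip.get_joint_positions(): joint angles.
- manip.get_joint_vel(): joint speeds.
- manip.get_tau(): joint torques, N m.
- manip.get_position(): TCP position.
- manip.get_ee_rot(): TCP orientation.
- manip.get_contact_force(): force on the tool from outside, world axes, zero at the start.
- manip.get_torque(): the same for the moment, N m.
- manip.get_width(): finger opening in m.
- manip.get_grip_force(): force on a finger pad.
Only numpy, scipy, OpenCV 4.12 (cv2) and the standard library are available. Lean on these libraries where they do the work, as an engineer would, in place of code of your own. Each camera call takes 0.05 s, during which the arm holds its last target. There are 200 camera calls.

## Working session

There is one attempt and no reset: what is moved stays moved. The work goes in short steps, each a Python script; the robot and the scene stay as the last script left them, time stands still between calls to the robot, and variables do not carry over. Pictures are saved under pics/ and viewed, at most 14 in all, crops included, and the job is handed in when it is done.

```bash
mkdir -p pics && ls && python3 - <<'E'
from rig import manip
import cv2,numpy as np
for n in ["scene","side","wrist"]:
    p=manip.get_position(),manip.get_ee_rot()
    c=manip.camera(n)
    cv2.imwrite(f"pics/{n}0.png",c["image"][:,:,::-1])
    np.savez(f"pics/{n}0.npz",pos=p[0],rot=p[1],**c)
    print(n,c["fx"],c["fy"],c["cx"],c["cy"]);print(np.round(c.get("cam_to_world",c.get("mount")),4))
print(p,manip.get_time())
E
```

```text
pics
scene 463.4733111552905 463.4733111552905 278.92062877417345 216.94306020915883
[[ 0.4811  0.5409 -0.6899  1.5409]
 [ 0.8766 -0.309   0.369  -0.5318]
 [-0.0136 -0.7823 -0.6228  0.9531]
 [ 0.      0.      0.      1.    ]]
side 401.08993603026494 401.08993603026494 277.18929960975885 201.53925693812636
[[-0.8821 -0.3236  0.3423  0.1595]
 [-0.471   0.6082 -0.6389  0.7814]
 [-0.0014 -0.7248 -0.6889  0.885 ]
 [ 0.      0.      0.      1.    ]]
wrist 325.19226210127806 325.19226210127806 281.2640471032216 212.95508936792663
[[-9.000e-04 -9.556e-01 -2.946e-01  7.500e-02]
 [ 1.000e+00 -7.000e-04 -8.000e-04 -1.000e-04]
 [ 5.000e-04 -2.946e-01  9.556e-01 -1.209e-01]
 [ 0.000e+00  0.000e+00  0.000e+00  1.000e+00]]
(array([ 0.23562374, -0.57836362,  0.25261033]), array([-3.08163587e+00, -6.03607867e-01,  4.00871977e-04])) 0.15
```

View pics/scene0.png

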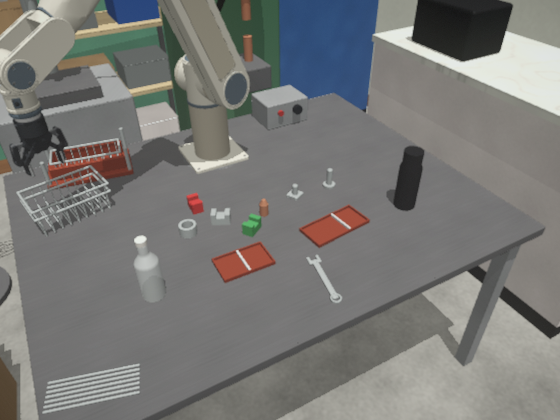

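View pics/side0.png

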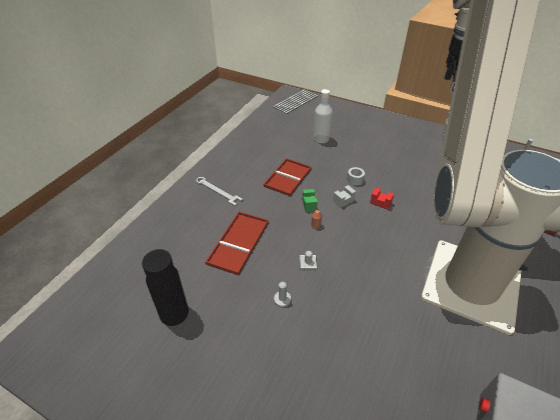

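The scene view shows these candidates.
- **Posts:** round post at (329,178), square post at (295,192).
- **Electrode:** (264,208).
- **Steel notched block:** (220,216). Its look-alikes are green at (252,225) and red at (196,203).
- **Collar:** (188,229).
- **Trays:** long at (335,225), short at (243,261).

The side view shows the same things: round post (283,295), square post (308,262), electrode (316,221), block (344,197), collar (356,176), green (310,200), red (382,199), long tray (238,243), short tray (288,177). I choose the bare-steel block.

```bash
cat > h.py <<'E'
from rig import manip
import cv2, numpy as np
from scipy.spatial.transform import Rotation as R
def snap(name, tag):
    p, r = manip.get_position(), manip.get_ee_rot()
    c = manip.camera(name); cv2.imwrite(f"pics/{tag}.png", c["image"][:,:,::-1])
    np.savez(f"pics/{tag}.npz", pos=p, rot=r, **c); return load(tag)
def load(tag): return dict(np.load(f"pics/{tag}.npz"))
def pose(c):
    if "cam_to_world" in c: return c["cam_to_world"]
    T = np.eye(4); T[:3,:3] = R.from_rotvec(c["rot"]).as_matrix(); T[:3,3] = c["pos"]
    return T @ c["mount"]
def ray(c, uv):
    x, y = (uv[0]-c["cx"])/c["fx"], (uv[1]-c["cy"])/c["fy"]
    if "mount" in c:
        t = np.hypot(x, y); s = np.sin(t)/max(t,1e-9); d = np.array([x*s, y*s, np.cos(t)])
    else: d = np.array([x, y, 1.]); d /= np.linalg.norm(d)
    T = pose(c); return T[:3,3], T[:3,:3] @ d
def plane(c, uv, z):
    o, d = ray(c, uv); return o + d*(z-o[2])/d[2]
def proj(c, P):
    T = pose(c); q = T[:3,:3].T @ (np.asarray(P)-T[:3,3])
    if "mount" in c:
        t = np.arctan2(np.hypot(q[0],q[1]), q[2]); k = t/max(np.hypot(q[0],q[1]),1e-9)
    else: k = 1/q[2]
    return np.array([c["cx"]+c["fx"]*q[0]*k, c["cy"]+c["fy"]*q[1]*k])
def tri(obs):
    A = np.zeros((3,3)); b = np.zeros(3); rs = [ray(c,uv) for c,uv in obs]
    for o,d in rs: M = np.eye(3)-np.outer(d,d); A += M; b += M@o
    P = np.linalg.solve(A,b); return P, max(np.linalg.norm(np.cross(P-o,d)) for o,d in rs)
def down(yaw):  # tool z down; tool y (closing line) at world angle yaw
    y = np.array([np.cos(yaw), np.sin(yaw), 0]); z = np.array([0,0,-1.])
    return R.from_matrix(np.c_[np.cross(y,z), y, z]).as_rotvec()
E
python3 - <<'E'
from h import *
s,d=load("scene0"),load("side0")
for n,a,b in [("round top",(329,170),(283,285)),("sq top",(295,186),(309,254)),("elec top",(264,201),(317,213)),("block",(220,216),(344,197)),("collar top",(188,225),(356,172)),("green",(252,225),(310,200)),("red",(196,203),(382,199)),("bottle cap",(141,240),(325,94)),("flask top",(413,152),(160,258)),("wrench",(324,279),(219,190))]:
    P,e=tri([(s,a),(d,b)]); print(n,P.round(3),round(e,4))
for n,c in [("s",s),("d",d)]:
    im=c["image"].astype(int); m=((im[...,0]>90)&(im[...,0]-im[...,1]>60)&(im[...,1]<90)).astype(np.uint8)
    m=cv2.morphologyEx(m,cv2.MORPH_CLOSE,np.ones((7,7)))
    for k in cv2.findContours(m,0,2)[0]:
        if cv2.contourArea(k)>500:
            q=cv2.approxPolyDP(cv2.convexHull(k),6,True)[:,0]
            print(n,cv2.contourArea(k),[plane(c,p,.012)[:2].round(3).tolist() for p in q])
E
```

```text
round top [0.415 0.274 0.066] 0.001
sq top [0.407 0.139 0.041] 0.0004
elec top [ 0.447 -0.001  0.054] 0.0002
block [ 0.411 -0.142  0.02 ] 0.0026
collar top [ 0.418 -0.255  0.035] 0.001
green [ 0.501 -0.074  0.021] 0.0007
red [ 0.303 -0.186  0.021] 0.0001
bottle cap [ 0.612 -0.423  0.193] 0.0025
flask top [0.636 0.427 0.207] 0.0021
wrench [0.795 0.006 0.002] 0.0021
s 1222.0 [[0.668, -0.084], [0.671, -0.241], [0.575, -0.24], [0.577, -0.084]]
s 1194.5 [[0.65, 0.27], [0.677, 0.073], [0.585, 0.054], [0.558, 0.249]]
d 1848.0 [[0.582, 0.057], [0.559, 0.259], [0.654, 0.271], [0.678, 0.07]]
d 825.0 [[0.577, -0.24], [0.578, -0.082], [0.674, -0.087], [0.672, -0.242]]
```

```bash
python3 - <<'E'
from h import *
s,d=load("scene0"),load("side0")
for n,c,uv in [("wall s long",s,(341,221)),("d long",d,(234,246)),("s short",s,(243,261)),("d short",d,(288,177))]: print(n,plane(c,uv,.012).round(3))
o=down(-np.pi/2)
for i,y in enumerate([-.12,.12]):
    manip.move_to([.52,y,.3],o); snap("wrist",f"w{i}")
    print(manip.get_time(),manip.get_joint_positions().round(2),manip.get_position().round(4))
a,b=(cv2.imread(f"pics/w{i}.png") for i in (0,1))
cv2.imwrite("pics/w01.png",cv2.resize(np.vstack([a,b]),(400,600)))
E
```

```text
wall s long [0.616 0.189 0.012]
d long [0.615 0.19  0.012]
s short [ 0.627 -0.164  0.012]
d short [ 0.618 -0.152  0.012]
2.1583 [-0.25  0.23  1.79 -0.    1.12  1.32] [ 0.5199 -0.1207  0.2999]
3.1583 [ 0.2   0.23  1.79 -0.    1.12  1.77] [0.5203 0.1188 0.3   ]
```

View pics/w0.png

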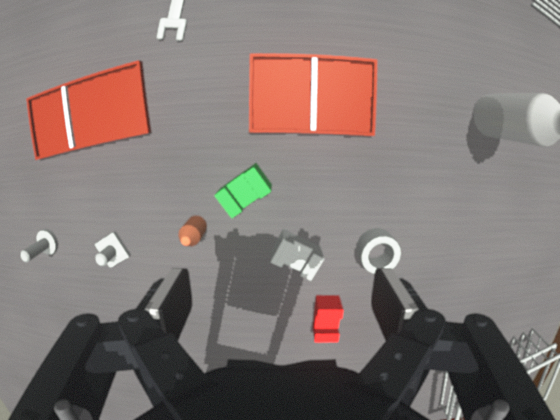

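View pics/w1.png

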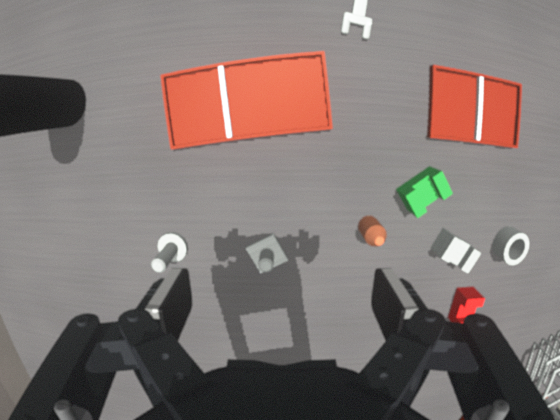

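The first wrist view (w0) shows the collar (380,250), steel block (297,255), electrode (192,232), square post (110,250) and round post (38,246). The look-alikes are green (243,190) and red (328,318). The long tray's small compartment is on the left, towards +y. The second view (w1) shows the same parts at collar (512,246), block (455,250), electrode (372,232), square post (266,254) and round post (168,250). Next is one close crop mosaic.

```bash
python3 - <<'E'
import cv2,numpy as np
C=[[(38,248),(110,252),(192,232),(297,255)],[(380,250),(168,252),(266,255),(372,232)],[(455,250),(512,246)]]
out=np.zeros((600,800,3),np.uint8)
for r,row in enumerate(C):
    for k,(u,v) in enumerate(row):
        im=cv2.imread(f"pics/w{int(r*4+k>4)}.png")
        p=cv2.resize(cv2.getRectSubPix(im,(56,56),(u,v)),(200,200),interpolation=cv2.INTER_CUBIC)
        out[r*200:r*200+200,k*200:k*200+200]=p
        for t in range(0,200,25): out[r*200+t:r*200+t+1,k*200:k*200+4]=out[r*200:r*200+4,k*200+t:k*200+t+1]=(0,255,255)
cv2.imwrite("pics/mos.png",out)
E
```

```text
(no output)
```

View pics/mos.png

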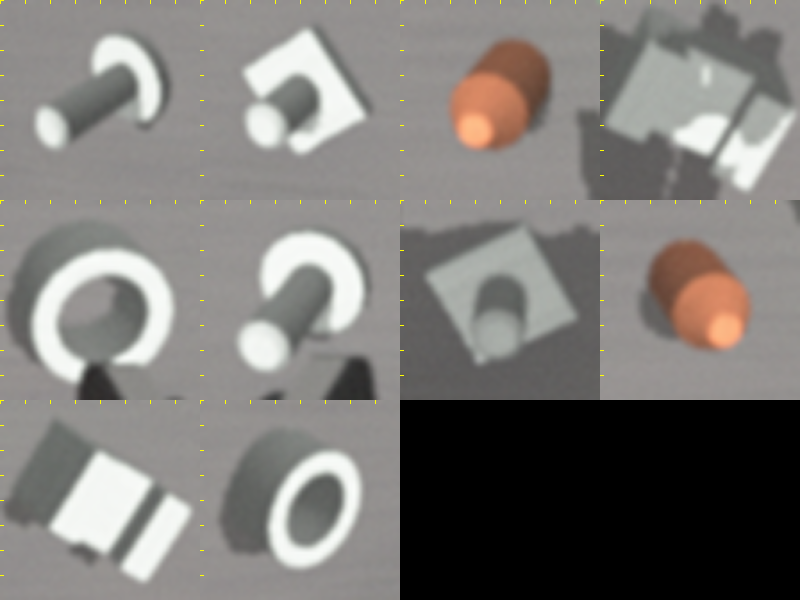

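```bash
python3 - <<'E'
from h import *
w=[load("w0"),load("w1")]
f=lambda c,m:(c[0]+(m[0]-99.5)*.28,c[1]+(m[1]-99.5)*.28)
C0=dict(r=(38,248),s=(110,252),e=(192,232),b=(297,255),c=(380,250)); C1=dict(r=(168,252),s=(266,255),e=(372,232),b=(455,250),c=(512,246))
def T(n,k,a,b):
    P,e=tri([(w[0],f(C0[k],a)),(w[1],f(C1[k],b))]); print(n,P.round(4),round(e,4)); return P
T("round tip","r",(52,127),(64,146)); T("sq tip","s",(65,125),(97,133)); T("elec tip","e",(75,131),(124,132)); T("collar top","c",(102,118),(114,110))
Q=[T("sq corner","s",a,b) for a,b in zip([(110,27),(166,115),(100,153),(43,73)],[(125,25),(178,117),(78,162),(26,72)])]
print("foot",np.mean(Q,0).round(4),[np.linalg.norm(Q[i]-Q[i-1]).round(4) for i in range(4)],[np.degrees(np.arctan2(*(Q[i]-Q[i-1])[1::-1])).round(1) for i in range(4)])
T("blk","b",(195,110),(190,110)); T("blk","b",(145,190),(145,181))
B=[plane(w[1],f(C1["b"],m),.04) for m in [(97,52),(50,127),(145,181),(190,110)]]
print("block",np.mean(B,0).round(4)); print(np.round(B,4).tolist(),[(np.linalg.norm(B[i]-B[i-1]).round(4),np.degrees(np.arctan2(*(B[i]-B[i-1])[1::-1])).round(1)) for i in range(4)])
for n,a,b in [("short wall",(314,57),(480,77)),("",(314,130),(479,141)),("long wall",(64,86),(221,67)),("",(72,148),(228,138))]: print(n,[x.round(4) for x in tri([(w[0],a),(w[1],b)])])
for n,c in zip("01",w):
    hsv=cv2.cvtColor(c["image"],cv2.COLOR_RGB2HSV); m=((hsv[...,0]<8)&(hsv[...,1]>150)&(hsv[...,2]>100)).astype(np.uint8)
    m=cv2.morphologyEx(m,cv2.MORPH_CLOSE,np.ones((13,13)))
    for k in cv2.findContours(m,0,2)[0]:
        if cv2.contourArea(k)>4000:
            P=np.array([plane(c,p[0],.012)[:2] for p in k],np.float32); print(n,cv2.minAreaRect(P))
E
```

```text
round tip [0.4171 0.2762 0.0675] 0.0001
sq tip [0.4095 0.14   0.0439] 0.0001
elec tip [ 0.4472 -0.0014  0.0591] 0.0002
collar top [ 0.4157 -0.2542  0.0343] 0.0002
sq corner [0.4386 0.1304 0.0093] 0.0004
sq corner [0.3997 0.1101 0.0094] 0.0001
sq corner [0.3781 0.15   0.0065] 0.0
sq corner [0.4185 0.1688 0.0109] 0.0008
foot [0.4087 0.1398 0.009 ] [np.float64(0.0433), np.float64(0.0439), np.float64(0.0454), np.float64(0.0447)] [np.float64(-62.3), np.float64(-152.4), np.float64(118.4), np.float64(24.9)]
blk [ 0.4155 -0.1754  0.0393] 0.0004
blk [ 0.3847 -0.1579  0.0422] 0.0001
block [ 0.4133 -0.1405  0.04  ]
[[0.4428, -0.1217, 0.04], [0.4114, -0.106, 0.04], [0.3836, -0.1595, 0.04], [0.4154, -0.175, 0.04]] [(np.float64(0.0599), np.float64(62.8)), (np.float64(0.0351), np.float64(153.4)), (np.float64(0.0602), np.float64(-117.4)), (np.float64(0.0354), np.float64(-26.0))]
short wall [array([ 0.6695, -0.1612,  0.0093]), np.float64(0.001)]
 [array([ 0.5765, -0.1612,  0.0133]), np.float64(0.0006)]
long wall [array([0.6603, 0.1945, 0.0098]), np.float64(0.0009)]
 [array([0.5677, 0.1871, 0.0075]), np.float64(0.0)]
0 ((0.6177723407745361, 0.16376309096813202), (0.09870930016040802, 0.21020348370075226), 6.415980815887451)
0 ((0.6230894327163696, -0.160663440823555), (0.1576537787914276, 0.0982779785990715), 89.44756317138672)
1 ((0.6231475472450256, -0.15868982672691345), (0.15993404388427734, 0.09875152260065079), 89.09346771240234)
1 ((0.6174798011779785, 0.16531334817409515), (0.09872705489397049, 0.2081540822982788), 6.358397960662842)
```

Measured heights agree with the text: round tip 67.5, square tip 44, electrode 59, collar 34, block about 40 and walls about 10 mm. The tray sizes are also right. I'll start with the round post.

```bash
cat > pp.py <<'E'
from h import *
D=np.pi/180
LT=(np.array([.6176,.1645]),6.4*D); ST=(np.array([.6231,-.1597]),-.7*D)
def tray(t,x,y):
    c,a=t; return c+[x*np.cos(a)-y*np.sin(a), x*np.sin(a)+y*np.cos(a)]
def pick(xy,yaw,g,op,force=60):
    o=down(yaw); manip.command_gripper(op)
    manip.move_to([*xy,.2],o); manip.servo_line([*xy,g+.003],o,.15)
    manip.command_gripper(0,force); manip.hold(.1); f0=manip.get_contact_force()
    print("width",round(manip.get_width(),4),"grip",np.round(manip.get_grip_force(),1))
    manip.servo_line([*xy,.2],o,.2); manip.hold(.1)
    print("lift w",round(manip.get_width(),4),"dF",(manip.get_contact_force()-f0).round(1),"t",round(manip.get_time(),1))
def place(xy,yaw,g,rest,op,up=.2):
    o=down(yaw); z=g+.003+rest
    manip.move_to([*xy,up],o); manip.servo_line([*xy,z+.004],o,.12); manip.hold(.15)
    f0=manip.get_contact_force()[2]; p=z+.004; df=0
    while p>z-.004 and df<5:
        p-=.001; manip.servo_line([*xy,p],o,.02); manip.hold(.05); df=manip.get_contact_force()[2]-f0
    print("touch z off mm",round((p-z)*1e3,1),"df",round(df,1),"pos",manip.get_position().round(4))
    manip.command_gripper(op); manip.hold(.1); manip.servo_line([*xy,up],o,.2)
    print("w",round(manip.get_width(),3),"t",round(manip.get_time(),1))
E
python3 - <<'E'
from pp import *
pick((.4171,.2762),6.4*D,.042,.06)
place(tray(LT,0,-.039),6.4*D,.042,.004,.05)
E
```

```text
width 0.0184 grip 58.4
lift w 0.0184 dF [ 0.7  0.6 -8.7] t 7.5
touch z off mm 0.0 df 7.7 pos [0.622  0.1258 0.0497]
w 0.05 t 12.6
```

```bash
python3 - <<'E'
from pp import *
pick((.4472,-.0014),6.4*D,.028,.06)
place(tray(LT,0,.064),6.4*D,.028,.004,.05)
manip.move_to([.52,.05,.3],down(-np.pi/2)); snap("wrist","w2"); print(manip.get_time())
E
```

```text
width 0.0283 grip 58.6
lift w 0.0279 dF [  1.5  -1.4 -10.8] t 16.6
touch z off mm 0.0 df 6.8 pos [0.6106 0.2282 0.036 ]
w 0.05 t 22.0
23.3
```

View pics/w2.png

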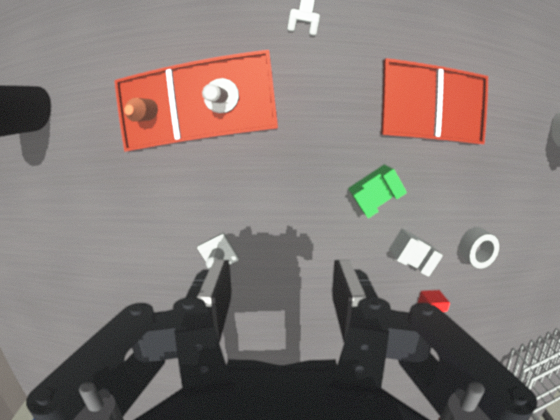

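w2 shows the round post upright in the large compartment (tip 209,92; foot 221,95) and the electrode upright in the small one (135,108). The other parts are untouched. The collar is next.

```bash
python3 - <<'E'
from pp import *
c=load("w2"); tip=plane(c,(209,92),.073); foot=plane(c,(221,95.5),.014); print(tip.round(4),foot.round(4),"elec",plane(c,(131,108),.064).round(4),tray(LT,0,-.039),tray(LT,0,.064))
col=plane(c,(484,251),.036); print("collar",col.round(4))
pick((.4157,-.2542),0,.023,.085,80)
g=tray(LT,0,-.039)
manip.move_to([*g,.2],down(6.4*D)); manip.hold(.2); snap("wrist","w3"); snap("scene","s3"); snap("side","d3")
a=cv2.imread("pics/w3.png"); b=cv2.imread("pics/s3.png")[90:300,200:480]
cv2.imwrite("pics/c3.png",np.hstack([cv2.resize(a,(400,300)),cv2.resize(b,(400,300))]))
E
```

```text
[0.6221 0.1274 0.073 ] [0.6215 0.1252 0.014 ] elec [0.6117 0.2243 0.064 ] [0.62194729 0.12574305] [0.61046599 0.22810115]
collar [ 0.4168 -0.2529  0.036 ]
width 0.0542 grip 81.9
lift w 0.054 dF [  0.5  -1.3 -17.2] t 28.6
```

View pics/c3.png

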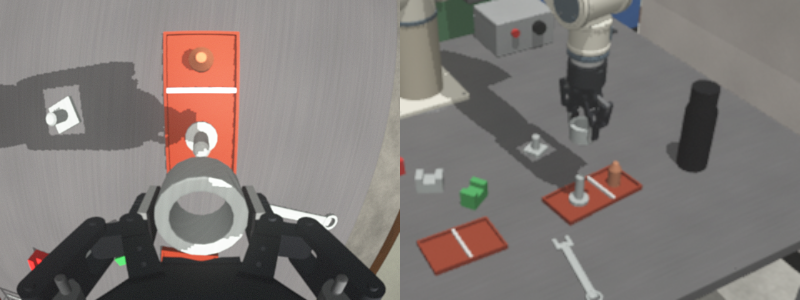

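The collar is held level between the pads (w3, left) and sits over the standing post (scene crop, right). The post tip is measured within 2 mm of the target, so I lower it.

```bash
python3 - <<'E'
from pp import *
place(tray(LT,0,-.039)+[0,.0005],6.4*D,.023,.014,.078)
pick((.4091,.14),27*D,.033,.06)
place(tray(ST,0,.04),-.7*D,.033,.004,.05)
pick((.4133,-.1405),-26.3*D,.022,.075,80)
manip.hold(.1); snap("wrist","w4"); snap("scene","s4")
a=cv2.imread("pics/w4.png"); b=cv2.imread("pics/s4.png")[90:300,150:430]
cv2.imwrite("pics/c4.png",np.hstack([cv2.resize(a,(400,300)),cv2.resize(b,(400,300))]))
E
```

```text
touch z off mm 1.0 df 5.9 pos [0.6221 0.1263 0.0414]
w 0.078 t 34.7
width 0.0186 grip 58.3
lift w 0.0181 dF [ 2.5  0.9 -9.7] t 38.7
touch z off mm 0.0 df 8.2 pos [ 0.6237 -0.1197  0.0408]
w 0.05 t 44.3
width 0.0343 grip 80.0
lift w 0.0345 dF [  0.9  -0.  -16.4] t 48.5
```

View pics/c4.png

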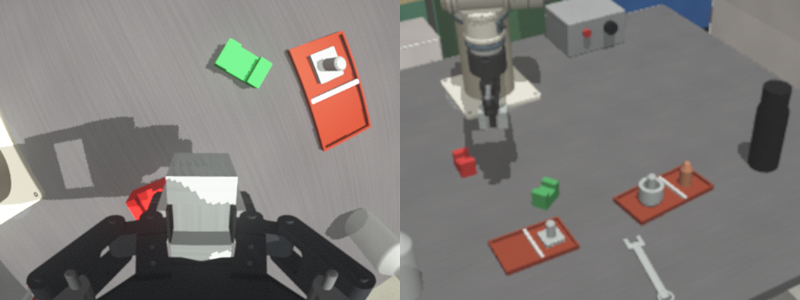

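The collar sits over the round post, the square post stands in the short tray's +y half, and the block is held squarely. I'll place it and check.

```bash
python3 - <<'E'
from pp import *
place(tray(ST,0,-.04),-.7*D,.022,.004,.049)
manip.move_to([.5,.0,.32],down(-np.pi/2)); manip.hold(.3); snap("wrist","w5"); snap("scene","s5"); snap("side","d5")
a=cv2.imread("pics/w5.png")[20:200]; b=cv2.imread("pics/s5.png")[185:290,190:400]; d=cv2.imread("pics/d5.png")[140:290,180:360]
cv2.imwrite("pics/c5.png",np.vstack([cv2.resize(a,(800,257)),np.hstack([cv2.resize(b,(400,300)),cv2.resize(d,(400,300))])]))
print(manip.get_time())
E
```

```text
touch z off mm 0.0 df 10.4 pos [ 0.6227 -0.1997  0.0299]
w 0.049 t 53.9
55.9417
```

View pics/c5.png

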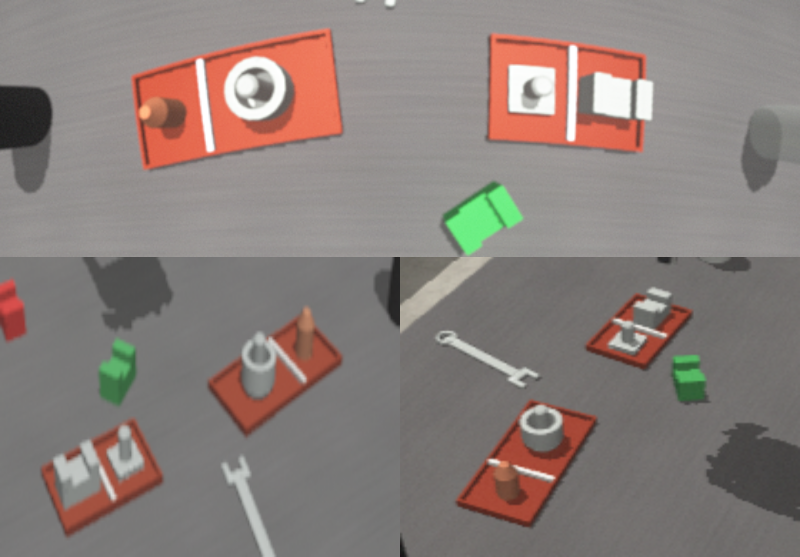

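All three views show every part standing in its compartment. The collar is level around the post and the block is clear of the walls. The contact heights matched the floor, and the collar's matched the foot, to 1 mm.

```bash
python3 -c "
from rig import manip
print(manip.sign_off())"
```

```text
the job is handed in; nothing more can be done
None
```

Both kits are made up and handed in at about 56 s on the robot's clock. All five parts stood upright in their compartments in the last pictures, and the robot never went near the bottle, flask or wrench; the sign-off returned no verdict.

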